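# Turn a radio module over on its fixture with a thin lifter

### The job

Pick up the upright lifter by its grip, slide its blade flat along the low bed under the module's near edge and push the module, still flat, against the ledge with a light steady push of about 5 N for half a second. Then tilt the module up with the blade and tip it over the ledge, so that it lies upside down and flat on the high bed, and stand the lifter back on the blue mat. Be gentle (never more than about 15 N on the module or 25 N on the fixture), do not touch the module with the gripper and leave the other things where they are.

Things in the scene. Friction and masses are not known exactly. Their poses are not given: they have to be found in the camera images.
- fixture: Fixed grey turn-over fixture, 181 x 90 mm, on the blue mat. Origin: on its underside, mid-width; +x points from the low bed to the high bed (roughly away from the robot), z up. Low bed: from x -100 mm to the ledge, top at z 10 mm. High bed: beyond the ledge to x 75 mm, top at z 16 mm, then a 6 mm thick end rim, top at z 26 mm. The ledge is an upright 6 mm step between them.
- ledge (a point): Rearmost setting of the ledge's foot, mid-width, at the height of the low bed's top; axes as the fixture's. The ledge is a dark steel bar across the fixture, locked anywhere from 0 to 8 mm nearer to the low bed (-x) than this point. Its setting is not measured: find it by pushing the module gently against it.
- module_center (a point): Centre of the loose flat radio module (about 45 g, 50 x 44 x 9 mm), 4.5 mm above its underside. It starts on the low bed, plain steel cover with black chips up, a few to 20 mm short of the ledge and slightly turned. x towards the ledge, z up at the start (down when turned over). With its far edge against the ledge its centre is 25 mm before the bar.
- module: The same module; origin at the centre of its underside. A green circuit board 50 (x) x 44 (y) x 2 mm lies between two flat metal covers 34 (x) x 36 (y) x 3.5 mm. So the board overhangs the covers by 8 mm at the near and far edges, with a 3.5 mm high gap under the overhang, ended by the upright side of the lower cover.
- lifter_grip (a point): On the grip's axis, 33.5 mm above the blade's underside. The loose lifter (90 g) stands on the mat: flat steel blade 100 mm long (x -15 to +85 mm from the grip's axis), 26 mm wide, 2 mm thick, with an upright black grip 24 (x) x 14 (y) mm reaching 65 mm above the blade's underside. x points to the blade's tip, z up. Grip it across y from above.
- lifter_tip (a point): Middle of the blade's front edge, half-way through its 2 mm thickness; 85 mm in x from the grip's axis, 32.5 mm below point lifter_grip. Axes as the lifter's.
- lifter: The same lifter; origin on the grip's axis at the blade's underside.
- mat: Fixed blue bench mat 520 x 960 x 3 mm; origin at the centre of its underside.
- flux_bottle: White bottle, 42 mm diameter, 110 mm high, standing; origin at its foot. Leave alone.
- solder_spool: Metal spool, 56 mm diameter, 46 mm high, standing; origin at its foot. Leave alone.
- parts_tray: Black open tray with three compartments, 90 x 120 x 25 mm; origin under its centre. Leave alone.
- screwdriver: Screwdriver 160 mm long lying on the mat; origin under its middle. Leave alone.
Mind the look-alikes: they are no part of the job. Leave any yellow look-alike of the lifter alone. What is shaped like the module but pink is not meant.

How it is judged (in metres and radians):
On the way, in this order (a step that is already met when the one before it is completed fails the run):
1. the blade lies under the module's near edge and presses the flat module against the ledge and at rest, with 2 to 10 N (contact force between lifter and module between 2 and 10 N and x of lifter_tip in the frame of module between -0.0225 and -0.012 m and z of lifter_tip in the frame of module below 0.0045 m and angle between module's own z axis and vertical below 0.12 rad and linear speed of module below 0.003 m/s), for 0.3 s.
2. the blade tilts the module up, its far edge at the ledge (contact force between lifter and module above 0.03 N and angle between module's own z axis and vertical between 0.6 and 1.5 rad and x of module_center in the frame of fixture between -0.043 and 0.015 m), for 0.1 s.
At the end, for the whole second after the job is handed in: The module lies upside down (within 0.09 rad) and flat on the high bed, its centre 8 to 58 mm beyond the fixture's origin and within 27 mm of the fixture's middle line, at rest; the lifter stands upright (within 0.08 rad) and at rest on the blue mat (angle between module's own z axis and vertical above 3.05 rad and x of module_center in the frame of fixture between 0.008 and 0.058 m and y of module_center in the frame of fixture between -0.027 and 0.027 m and z of module_center in the frame of fixture between 0.018 and 0.0225 m and linear speed of each of module, lifter below 0.02 m/s and angle between lifter's own z axis and vertical below 0.08 rad and height (world z) of lifter_tip below 0.0065 m and contact force between lifter and mat above 0.2 N); the robot touches nothing.
It fails at once if lifter presses the module with more than 15 N (contact force between lifter and module above 15 N).
It fails at once if lifter presses the fixture with more than 25 N (contact force between lifter and fixture above 25 N).
It fails at once if the gripper or arm touches the module (contact force between any of the fingers, the arm and module above 0.3 N).
It fails at once if the module is thrown or carried high above the fixture (z of module_center in the frame of fixture above 0.075 m or linear speed of module above 1.2 m/s).
It fails at once if a bystander is moved more than 15 mm (distance of any of flux_bottle, solder_spool, parts_tray, screwdriver from where it was at the start of the episode above 0.015 m).
It also fails if it takes over 72 s, if anything falls off the work surface, if the arm or the gripper's body presses on something with over 40 N, if the wrist force passes 120 N, or if a joint passes its speed limit or range.

### The arm

A 6-joint arm with a two-finger parallel gripper is mounted at the origin on the work surface. World frame = base frame: x ahead of the robot, y to its left, z up, the work surface at z = 0. Lengths are in m, angles in degrees, forces in N, time in s.
With the tool pointing down it reaches from about 0.4 to 0.825 m from the base axis. Payload 7 kg.
Tool frame: the origin (TCP) lies at the very end of the fingers, on their centre line; the grasp point (between the pads) lies 19 mm behind it; z points along the fingers, y is the direction in which the jaws open and shut (so a half turn about z gives the same grasp; the last joint's range is limited). The gripper opens to 88 mm and grips with 3 to 60 N. Pads are 19 mm wide; open, the fingers measure 130 mm over their backs; the gripper's body (78 mm by 193 mm) begins 47 mm behind the grasp point.
Start: joints at [16.507, 20.546, 0.682, 0, -70.136, -16.507], TCP at [0.675, -0, 0.227] pointing down, gripper open.
Joint ranges: [-176.03, 176.03], [-82.01, 121.73], [-58.28, 71.71], [-173.87, 95.51], [-174.79, -0.11], [-173.66, 173.66]. Speed limits (degrees/s): [136.94, 136.94, 172.46, 180, 180, 180].

### API

Orientations are given as [roll, pitch, yaw] about the fixed x, y, z axes, in that order (R = Rz(yaw) Ry(pitch) Rx(roll)).
In Python, from plant import ctrl gives the robot as it stands.
- The arm moves only by the tool move_arm, never from a script. Its argument "increments" is a list of rows, each a list of 2 entries, a list of its own where there are three numbers: the shift along the world's x, y, z in mm, then the turn about the world's z in rad. A call has exactly 8 rows; each row shifts and turns the pose as measured when the row begins; what a row does not reach is not made up. A row lasts 1/10 s, in which the tool goes at most 50 mm and 8.59 degrees, less where a joint would pass 70% of its speed; a pose out of reach is approached as far as the arm can. A call with a gripper value outside its range is refused whole. "jaw" is the gripper command: -1 is shut, 1 is fully open, values between are in proportion, set as the call begins (left out, the last holds). The fingers move at their own pace and stop on an object; the grip force is fixed at half the most. Time passes only in rows, so rows that do not move let the fingers close, or fill a call up. It gives the time, the measured TCP pose, the force and the opening at its end, in the units of the state.
- ctrl.get_obs(): the state, without advancing time (a new reading comes with each control period).
- ctrl.snapshot(name): name is "scene" or "side" or "wrist"; returns a dict with "color" (384x512x3 uint8, red, green, blue), "fx", "fy", "cx", "cy" (pixels), "R" (3x3) and "t" (3): a world point X has camera coordinates R X + t. Camera axes: x right, y down, z forward; pixel columns grow to the right and rows downward; lengths in m; the calibration is good to about 2 mm. The wrist camera is an equidistant fisheye: a pixel r from the principal point sees the ray r / f radians off the axis. A picture is of the moment at which its call begins. There is no depth.
- ctrl.close_job(): hands the job in, once; it reports no verdict.
The state is a dict: "clock": time; "joint_pos": joint angles; "qvel": joint speeds; "tau": joint torques, N m; "tool_pos": TCP position; "orientation": TCP orientation; "force": force on the tool from outside, world axes, zero at the start; "moment": the same for the moment, N m; "opening": finger opening in m.
Only numpy, scipy, OpenCV 4.12 (cv2) and the standard library are available. Lean on these libraries where they do the work, as an engineer would, in place of code of your own. Each camera call takes 0.05 s, during which the arm holds its last target.

## Working session

There is one attempt and no reset: what is moved stays moved. The work goes in short steps, Python scripts to look and compute and a tool call to move; the robot and the scene stay as the last step left them, time stands still between calls to the robot, and variables do not carry over. Pictures are saved under pics/ and viewed, and the job is handed in when it is done.

Besides the shell and the picture viewer there is one more tool, called after "Call:" by a JSON object that holds its "name" and its "arguments", one argument or row to a line. move_arm: Moves the arm, as the interface text tells. Its arguments: {"type":"object","properties":{"increments":{"type":"array","items":{"type":"array"}},"jaw":{"type":"number"}},"required":["increments"]}

```bash
mkdir -p pics
cat > h.py <<'E'
import numpy as np,cv2
from plant import ctrl
def snap(n,out):
    s=ctrl.snapshot(n); cv2.imwrite('pics/'+out,s['color'][:,:,::-1]); 
    np.savez('pics/'+out+'.npz',**{k:np.array(s[k]) for k in s}); return s
def load(out): return dict(np.load('pics/'+out+'.npz'))
def proj(s,X):
    X=np.atleast_2d(X); c=X@np.array(s['R']).T+s['t']
    return np.c_[s['fx']*c[:,0]/c[:,2]+s['cx'],s['fy']*c[:,1]/c[:,2]+s['cy']]
def back(s,uv,z):
    uv=np.atleast_2d(np.array(uv,float)); d=np.c_[(uv[:,0]-s['cx'])/s['fx'],(uv[:,1]-s['cy'])/s['fy'],np.ones(len(uv))]
    R=np.array(s['R']); d=d@R; o=-R.T@s['t']; k=(z-o[2])/d[:,2]; return o+d*k[:,None]
E
python3 - <<'E'
from h import *
for n in('scene','side','wrist'):
    s=snap(n,n+'0.png'); print(n,s['fx'],s['cx'],s['cy'],-np.array(s['R']).T@s['t'],np.round(s['R'],3).tolist())
print(ctrl.get_obs())
E
```

```text
scene 375.48821947427683 257.5431871205666 193.96346200898097 [ 1.05806481 -0.27948472  0.8394546 ] [[0.475, 0.88, 0.008], [0.724, -0.386, -0.571], [-0.499, 0.278, -0.821]]
side 466.6729353099961 250.7150910184482 192.02209329808963 [-0.5304143  -0.31075689  0.95812112] [[0.279, -0.96, -0.001], [-0.59, -0.171, -0.789], [0.757, 0.221, -0.614]]
wrist 297.3186396354542 255.52482119113554 188.38863743904443 [ 0.67488055 -0.0742455   0.38496219] [[-1.0, 0.0, 0.002], [0.001, 0.961, 0.277], [-0.002, 0.277, -0.961]]
{'clock': 0.15, 'joint_pos': array([ 1.65065400e+01,  2.05797624e+01,  6.45188906e-01, -1.32813508e-02,
       -7.01365387e+01, -1.65103886e+01]), 'qvel': array([-0.00306299, -0.1151519 ,  0.18303882,  0.09439724, -0.08750634,
        0.03371251]), 'tau': array([ 1.39394037e-04, -5.83274567e+01,  2.93289685e+01,  7.00122759e+00,
        8.75052094e-03, -9.76538854e-05]), 'tool_pos': array([ 6.74621997e-01, -4.24969806e-05,  2.25862677e-01]), 'orientation': array([ 1.79928271e+02, -8.23867369e-03, -9.00083639e+01]), 'force': array([-0.56049111,  0.49592889,  1.16746277]), 'moment': array([-0.015119  , -0.02591864, -0.01373609]), 'opening': 0.08794027777139488}
```

View pics/scene0.png

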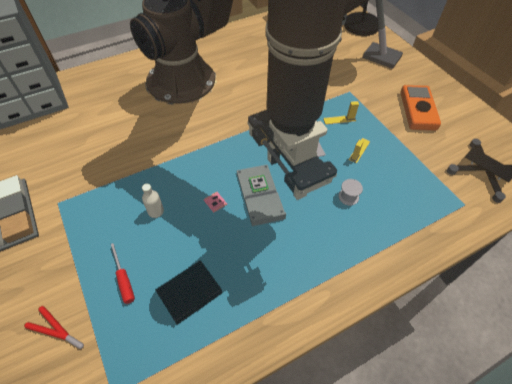

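View pics/side0.png

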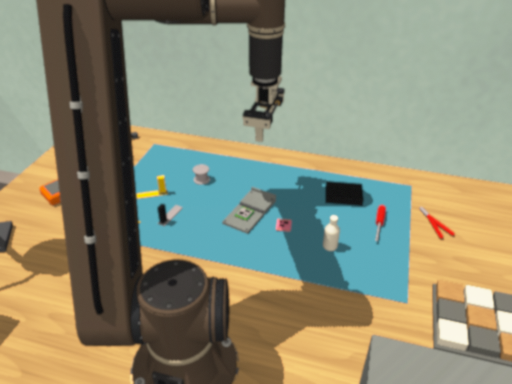

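View pics/wrist0.png

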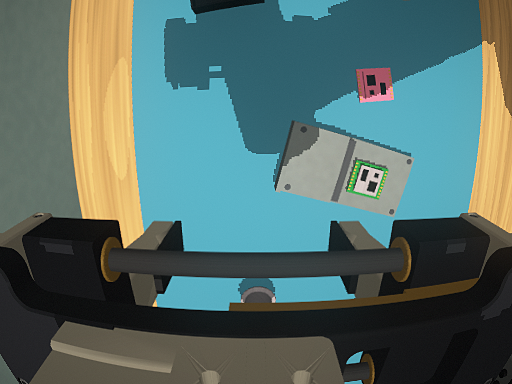

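Run:
```python
from h import *
S=load('side0.png');C=load('scene0.png')
print('side', back(S,[(163,222),(180,208),(160,194),(265,192),(225,223),(252,232),(273,210)],.003).round(3))
print('scene',back(C,[(351,120),(335,121),(356,160),(365,140),(254,221),(284,215),(239,175),(266,167)],.003).round(3))
def big(n,x0,y0,x1,y1,k,o):
    im=cv2.imread('pics/'+n)[y0:y1,x0:x1]; cv2.imwrite('pics/'+o,cv2.resize(im,None,fx=k,fy=k,interpolation=cv2.INTER_CUBIC))
big('side0.png',130,150,290,250,5,'s0c.png')
big('scene0.png',230,90,380,230,4,'c0c.png')
```

```text
side [[ 0.428  0.25   0.003]
 [ 0.505  0.227  0.003]
 [ 0.553  0.319  0.003]
 [ 0.661 -0.013  0.003]
 [ 0.477  0.065  0.003]
 [ 0.461 -0.025  0.003]
 [ 0.578 -0.061  0.003]]
scene [[ 0.438  0.399  0.003]
 [ 0.417  0.352  0.003]
 [ 0.578  0.313  0.003]
 [ 0.527  0.385  0.003]
 [ 0.62  -0.045  0.003]
 [ 0.641  0.033  0.003]
 [ 0.467 -0.012  0.003]
 [ 0.478  0.07   0.003]]
```

View pics/s0c.png

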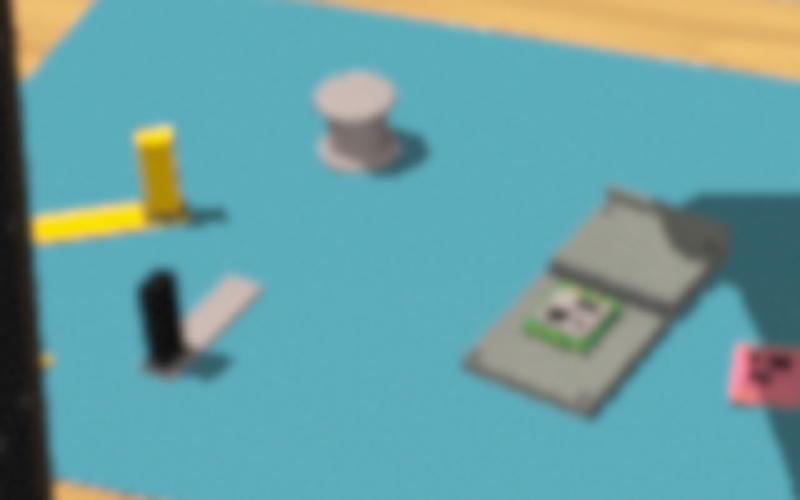

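View pics/c0c.png

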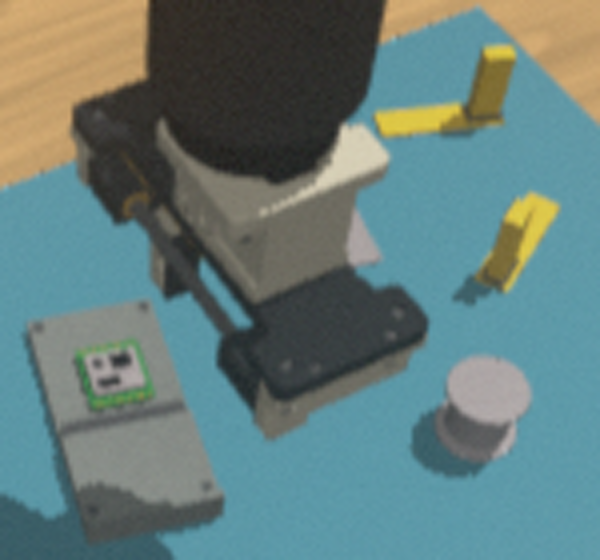

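Call:
{"name": "move_arm", "arguments": {
  "increments": [
    [[-30, 30, 0], 0.14],
    [[-30, 30, 0], 0.14],
    [[-30, 30, 0], 0.14],
    [[-30, 30, 0], 0.14],
    [[-30, 30, 0], 0.14],
    [[-30, 30, 0], 0.14],
    [[-30, 30, 0], 0.14],
    [[-30, 30, 0], 0.14]
  ],
  "jaw": 1
}}

```text
clock: 0.95
tool_pos: [0.4269, 0.2423, 0.2212]
orientation: [179.6, -0.0, -23.9]
force: [1.6, 1.6, 0.3]
opening: 0.0879
```

Run:
```python
from h import *
for n in('scene','side','wrist'):
    s=snap(n,n+'1.png')
print({k:np.round(v,3) for k,v in ctrl.get_obs().items() if k in('clock','tool_pos','orientation','joint_pos','force')})
s=load('wrist1.png');print(-s['R'].T@s['t'],s['R'].round(3).tolist())
```

```text
{'clock': np.float64(1.1), 'joint_pos': array([ 52.761,   3.401, -22.189,   0.136, -64.747,  13.234]), 'tool_pos': array([0.427, 0.243, 0.221]), 'orientation': array([ 1.79644e+02, -4.20000e-02, -2.39470e+01]), 'force': array([ 1.496, -0.385,  0.447])}
[0.49451039 0.21559056 0.38075332] [[-0.402, -0.916, 0.007], [-0.879, 0.388, 0.278], [-0.257, 0.106, -0.961]]
```

View pics/wrist1.png

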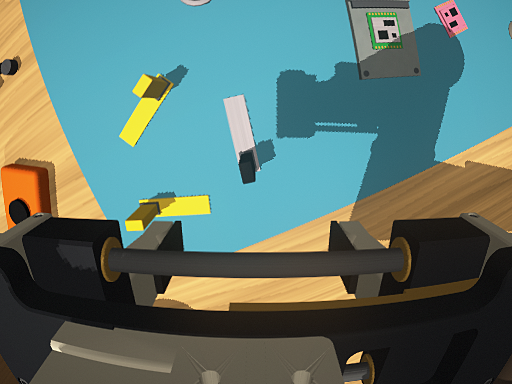

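View pics/scene1.png

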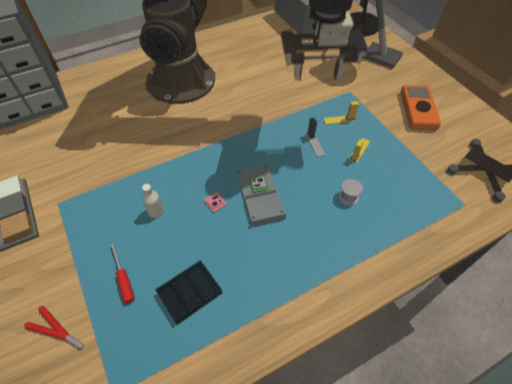

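View pics/side1.png

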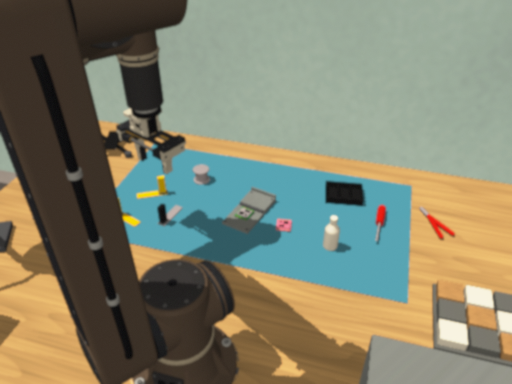

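```bash
cat >> h.py <<'E'
def fback(s,uv,z):
    uv=np.atleast_2d(np.array(uv,float)); x=(uv[:,0]-s['cx'])/s['fx'];y=(uv[:,1]-s['cy'])/s['fy'];r=np.hypot(x,y)+1e-12
    d=np.c_[x/r*np.sin(r),y/r*np.sin(r),np.cos(r)]
    R=np.array(s['R']); d=d@R; o=-R.T@s['t']; k=(z-o[2])/d[:,2]; return o+d*k[:,None]
def fproj(s,X):
    X=np.atleast_2d(X); c=X@np.array(s['R']).T+s['t']; h=np.hypot(c[:,0],c[:,1]); th=np.arctan2(h,c[:,2])
    return np.c_[s['fx']*th*c[:,0]/h+s['cx'],s['fy']*th*c[:,1]/h+s['cy']]
def big(n,x0,y0,x1,y1,k,o):
    im=cv2.imread('pics/'+n)[y0:y1,x0:x1]; cv2.imwrite('pics/'+o,cv2.resize(im,None,fx=k,fy=k,interpolation=cv2.INTER_CUBIC))
E
python3 - <<'E'
from h import *
big('wrist1.png',210,85,290,195,5,'w1a.png'); big('wrist1.png',335,0,475,85,5,'w1b.png')
E
```

```text
(no output)
```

View pics/w1a.png

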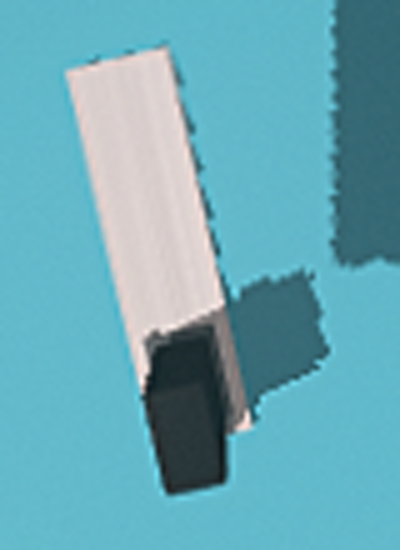

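View pics/w1b.png

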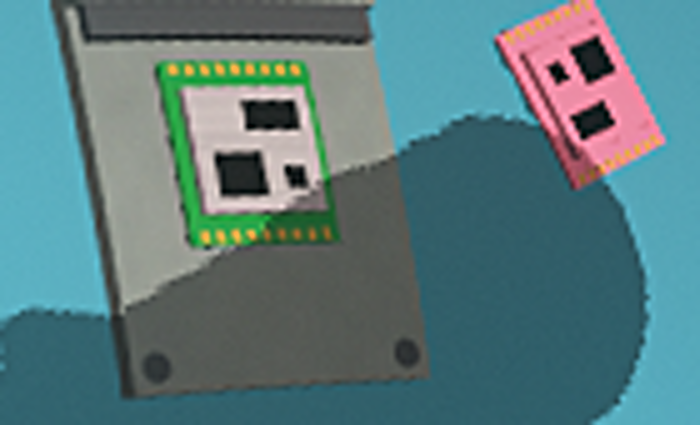

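```bash
cat > fit.py <<'E'
from h import *
from scipy.optimize import least_squares
def P(p,L,z0):
    c,s=np.cos(p[2]),np.sin(p[2]); L=np.array(L,float); return np.c_[p[0]+c*L[:,0]-s*L[:,1],p[1]+s*L[:,0]+c*L[:,1],L[:,2]+z0]
def fitp(s,pr,L,uv,z0,p0):
    f=lambda p:(pr(s,P(p,L,z0))-uv).ravel()
    r=least_squares(f,p0); return r.x,f(r.x).reshape(-1,2)
def crop(xy,x0,y0,k): return (np.array(xy,float)+.5)/k-.5+[x0,y0]
E
python3 - <<'E'
from fit import *
s=load('wrist1.png')
L=[(85,13,2),(85,-13,2),(-15,-13,2),(12,7,65),(12,-7,65),(-12,-7,65),(-12,7,65)]
uv=crop([(67,72),(168,46),(247,430),(147,398),(217,380),(225,482),(168,494)],210,85,5)
p,r=fitp(s,fproj,np.array(L)/1e3,uv,.003,[.43,.25,-.3]);print('lifter',p,np.degrees(p[2]),r.round(1).tolist())
# fixture: low bed near corners top; 
uv=crop([(125,397),(428,377),],335,0,5)
L=[(-100,45,10),(-100,-45,10)]
print(fback(s,uv,.013))
m=fback(s,crop([(190,244),(340,240),(308,62),(158,62)],335,0,5),.003+.010+.0055)
print('module',m, m.mean(0))
C=load('scene1.png'); S=load('side1.png')
big('scene1.png',225,155,295,235,7,'c1b.png'); big('side1.png',215,180,285,240,9,'s1b.png')
E
```

```text
lifter [ 0.43106079  0.25122134 -0.20063314] -11.495432269598338 [[0.3, -0.2], [0.4, 0.4], [1.4, -0.2], [-0.8, -1.1], [-2.0, -0.2], [1.1, 0.6], [-0.0, 0.8]]
[[ 0.47506411  0.0775204   0.013     ]
 [ 0.45253517 -0.01211627  0.013     ]]
module [[ 0.50647482  0.0463158   0.0185    ]
 [ 0.49530362  0.00307663  0.0185    ]
 [ 0.54348119 -0.00968947  0.0185    ]
 [ 0.55427848  0.03343335  0.0185    ]] [0.52488453 0.01828408 0.0185    ]
```

View pics/c1b.png

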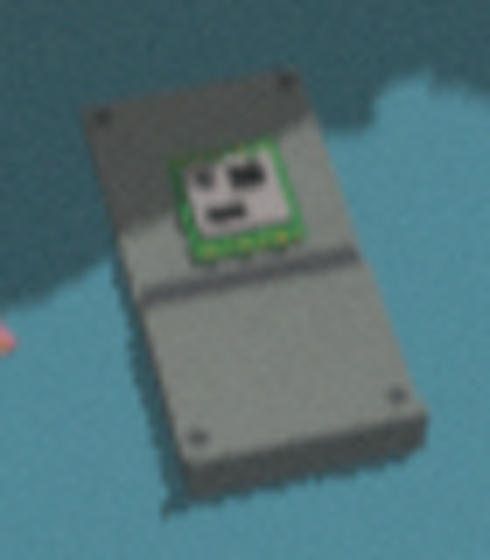

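View pics/s1b.png

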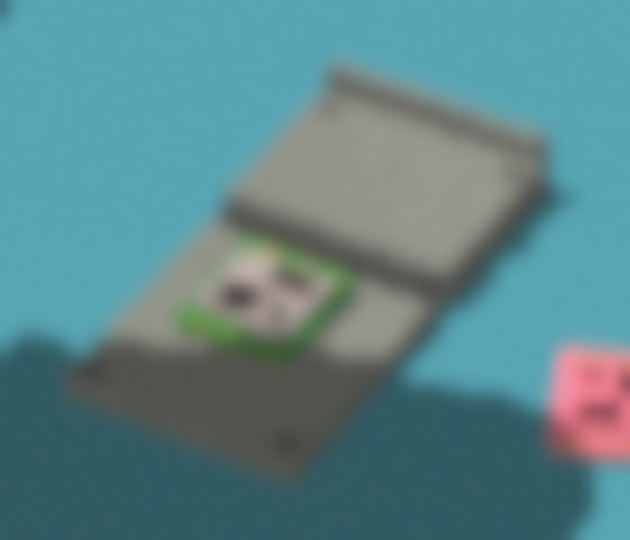

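Call:
{"name": "move_arm", "arguments": {
  "increments": [
    [[1, 2, -14], 0.05],
    [[1, 2, -14], 0.05],
    [[1, 2, -14], 0.05],
    [[1, 2, -14], 0.05],
    [[0, 0, -14], 0.02],
    [[0, 0, -14], 0],
    [[0, 0, -14], 0],
    [[0, 0, -5], 0]
  ],
  "jaw": 0.2
}}

```text
clock: 1.9
tool_pos: [0.4345, 0.2476, 0.115]
orientation: [179.7, -0.1, -11.6]
force: [-0.7, -0.1, -0.5]
opening: 0.0528
```

Run:
```python
from h import *
s=snap('wrist','wrist2.png'); print(ctrl.get_obs()['tool_pos'])
big('wrist2.png',180,40,330,200,4,'w2a.png'); print(-s['R'].T@s['t'])
```

```text
[0.43446632 0.24753792 0.11477156]
[0.50802556 0.23408712 0.27429459]
```

View pics/wrist2.png

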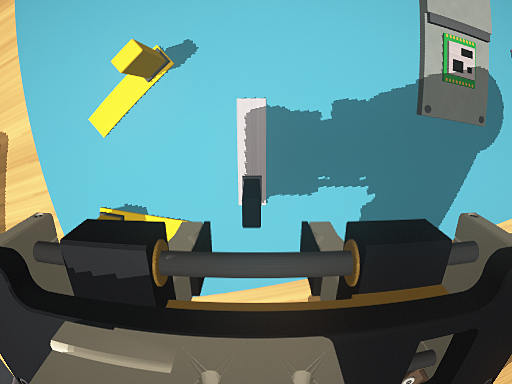

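View pics/w2a.png

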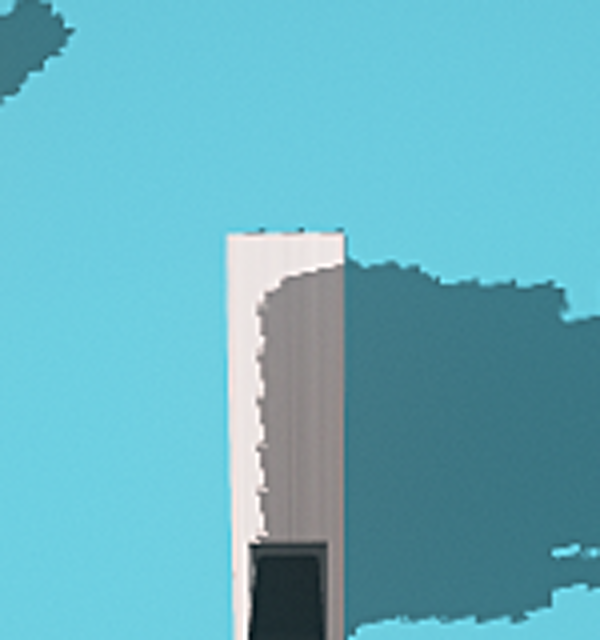

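Run:
```python
from fit import *
s=load('wrist2.png')
L=[(85,13,2),(85,-13,2),(12,7,2),(12,-7,2),(12,-7,65),(-12,-7,65),(-12,7,65)]
uv=np.vstack([crop([(226,234),(345,234),(251,545),(327,543)],180,40,4),[(261,182),(260.5,227),(243.5,227)]])
big('wrist2.png',225,160,285,235,8,'w2b.png')
for i in([0,1,2,3],range(7)):
  i=list(i);p,r=fitp(s,fproj,np.array(L)[i]/1e3,uv[i],.003,[.43,.25,-.2]);print(p,np.degrees(p[2]),r.round(1).tolist())
# fixture & module
uv=[(418,114),(487,126)]
print(fback(s,uv,.013)); print(ctrl.get_obs()['tool_pos'],ctrl.get_obs()['orientation'])
```

```text
[ 0.43188206  0.25137312 -0.19392556] -11.111116230974416 [[0.3, -0.6], [-0.3, -1.0], [2.0, 0.6], [-2.0, 1.0]]
[ 0.43397108  0.25069266 -0.18507458] -10.603992350930335 [[-0.3, -2.9], [-0.9, -3.5], [2.1, -1.6], [-1.8, -1.3], [0.2, 12.0], [1.1, -2.5], [-0.5, -2.2]]
[[ 0.47537848  0.07860605  0.013     ]
 [ 0.45225997 -0.01695585  0.013     ]]
[0.43446632 0.24753792 0.11477156] [ 1.79661309e+02 -5.31761033e-02 -1.15850462e+01]
```

View pics/w2b.png

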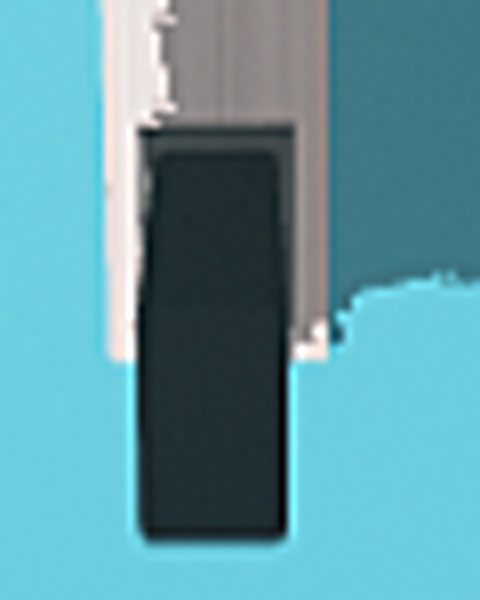

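Run:
```python
from fit import *
s=load('wrist2.png')
L=[(85,13,2),(85,-13,2),(-15,13,2),(-15,-13,2),(-12,-7,65),(-12,7,65)]
uv=np.vstack([crop([(226,234),(345,234)],180,40,4),crop([(106,360),(327,360),(286,541),(140,541)],225,160,8)])
for i in([0,1,2,3],range(6)):
  i=list(i);p,r=fitp(s,fproj,np.array(L)[i]/1e3,uv[i],.003,[.43,.25,-.2]);print(p,np.degrees(p[2]),r.round(1).tolist())
```

```text
[ 0.43127067  0.25200013 -0.19979381] -11.447342266737206 [[0.3, 0.1], [-0.3, -0.1], [0.2, 0.0], [-0.3, -0.1]]
[ 0.43157865  0.25188568 -0.19925509] -11.416475978610912 [[0.3, -0.3], [-0.3, -0.4], [0.3, -0.3], [-0.2, -0.4], [0.1, 0.6], [-0.2, 0.6]]
```

Call:
{"name": "move_arm", "arguments": {
  "increments": [
    [[-1, 2, -13], 0],
    [[-1, 2, -13], 0],
    [[-0.5, 1, -13], 0],
    [[0, 0, -13], 0],
    [[0, 0, -10], 0],
    [[0, 0, -8], 0],
    [[0, 0, -5], 0],
    [[0, 0, -2], 0]
  ]
}}

```text
clock: 2.75
tool_pos: [0.4365, 0.2527, 0.0385]
orientation: [179.9, -0.3, -12.0]
force: [0.1, -0.4, 0.4]
opening: 0.0523
```

Call:
{"name": "move_arm", "arguments": {
  "increments": [
    [[-2, 0, -5], 0.005],
    [[-2, 0, -5], 0.005],
    [[-1, 0, -5], 0],
    [[-1, 0, -5], 0],
    [[-0.5, 0, -3], 0],
    [[0, 0, -2], 0],
    [[0, 0, 0], 0],
    [[0, 0, 0], 0]
  ]
}}

```text
clock: 3.55
tool_pos: [0.4298, 0.2533, 0.0121]
orientation: [180.0, -0.3, -11.3]
force: [0.2, -0.2, 1.2]
opening: 0.0524
```

Call:
{"name": "move_arm", "arguments": {
  "increments": [
    [[0, 0, 0], 0],
    [[0, 0, 0], 0],
    [[0, 0, 0], 0],
    [[0, 0, 0], 0],
    [[0, 0, 0], 0],
    [[0, 0, 0], 0],
    [[0, 0, 0], 0],
    [[0, 0, 0], 0]
  ],
  "jaw": -1
}}

```text
clock: 4.35
tool_pos: [0.4302, 0.2535, 0.0127]
orientation: [-180.0, -0.3, -11.3]
force: [0.1, -0.2, -0.3]
opening: 0.0137
```

Call:
{"name": "move_arm", "arguments": {
  "increments": [
    [[0, 0, 8], 0],
    [[0, 0, 12], 0],
    [[0, 0, 14], 0],
    [[0, 0, 14], 0],
    [[0, 0, 14], 0],
    [[0, 0, 14], 0],
    [[0, -5, 5], 0],
    [[0, -10, 2], 0]
  ]
}}

```text
clock: 5.15
tool_pos: [0.4294, 0.2375, 0.101]
orientation: [180.0, -0.3, -11.3]
force: [-0.4, -0.1, 0.2]
opening: 0.0139
```

Call:
{"name": "move_arm", "arguments": {
  "increments": [
    [[-2, -22, 0], -0.01],
    [[-2, -25, 0], -0.01],
    [[-2, -25, 0], -0.01],
    [[-2, -25, 0], -0.01],
    [[-2, -25, 0], -0.01],
    [[-2, -25, 0], 0],
    [[-2, -22, 0], 0],
    [[-2, -10, 0], 0]
  ]
}}

```text
clock: 5.95
tool_pos: [0.4041, 0.0401, 0.0963]
orientation: [179.6, 0.1, -14.6]
force: [0.0, -0.8, -0.9]
opening: 0.0139
```

Run:
```python
from h import *
for n in('wrist','side','scene'): s=snap(n,n+'3.png')
o=ctrl.get_obs();print(o['tool_pos'],o['orientation'])
big('side3.png',150,170,290,260,5,'s3c.png')
```

```text
[0.40529715 0.04194293 0.09673087] [ 1.79607591e+02  5.59409307e-02 -1.45537502e+01]
```

View pics/wrist3.png

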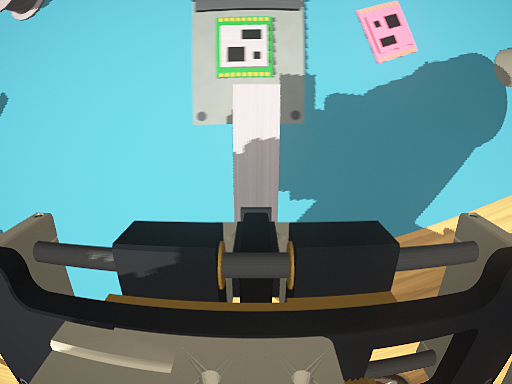

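View pics/s3c.png

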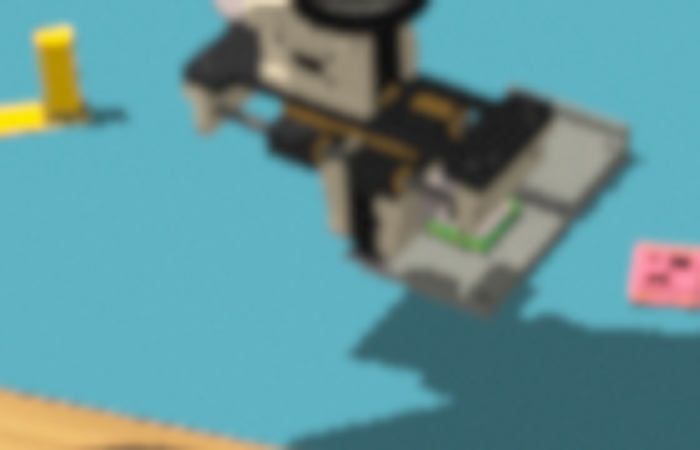

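View pics/scene3.png

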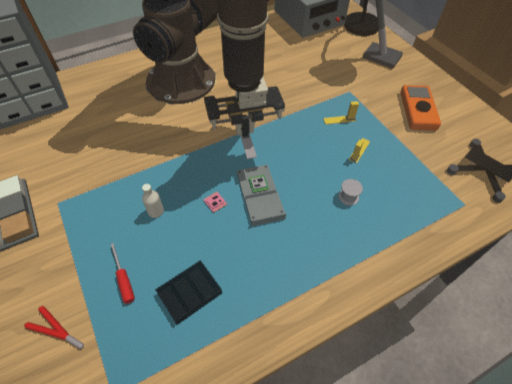

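Lifter is held; blade tip at about (256,84), module at (245,47), fixture around (248,60). Enlarge and measure.

Run:
```python
from h import *
big('wrist3.png',180,0,320,130,5,'w3a.png')
```

```text
(no output)
```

View pics/w3a.png

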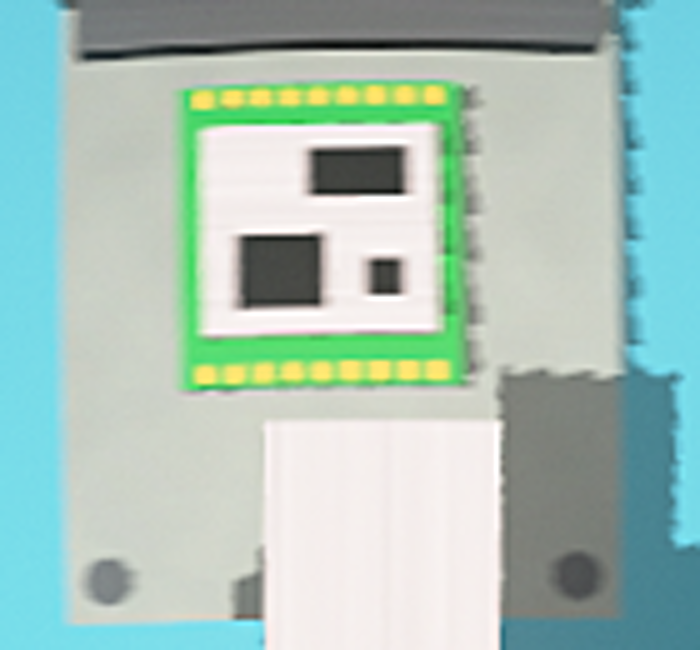

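Run:
```python
from fit import *
s=load('wrist3.png'); o=ctrl.get_obs()
c=lambda a:crop(a,180,0,5)
fx=fback(s,c([(68,623),(618,620)]),.013); led=fback(s,c([(80,57),(598,48)]),.013)
L=np.array([(-25,22,0),(-25,-22,0),(25,-22,0),(25,22,0)])/1e3
p,r=fitp(s,fproj,L,c([(184,387),(465,384),(460,83),(185,89)]),.0185,[.52,.02,-.25]);print('module',p,np.degrees(p[2]),r.round(1).tolist())
d=fx[0]-fx[1];print('fix',fx,np.linalg.norm(d),np.degrees(np.arctan2(-d[0],d[1])))
d=led[0]-led[1];print('led',led,np.linalg.norm(d),np.degrees(np.arctan2(-d[0],d[1])))
tip=fback(s,c([(265,421),(501,420)]),.0887);d=tip[0]-tip[1];print('tip',tip,np.linalg.norm(d),np.degrees(np.arctan2(-d[0],d[1])))
m=tip.mean(0);e=m[:2]-o['tool_pos'][:2];print(np.linalg.norm(e),np.degrees(np.arctan2(e[1],e[0])),o['tool_pos'])
# other sides of fixture
sd=fback(s,c([(68,623),(70,70)]),.013);d=sd[1]-sd[0];print(np.degrees(np.arctan2(d[1],d[0])))
sd=fback(s,c([(618,620),(617,80)]),.013);d=sd[1]-sd[0];print(np.degrees(np.arctan2(d[1],d[0])))
```

```text
module [ 0.52456926  0.01788522 -0.24719793] -14.163398212924113 [[0.0, 0.2], [-0.1, -0.1], [0.4, 0.0], [-0.4, -0.2]]
fix [[ 0.47448712  0.0745583   0.013     ]
 [ 0.45191572 -0.01273832  0.013     ]] 0.09016744413145232 -14.496897818641955
led [[ 0.56680221  0.04824908  0.013     ]
 [ 0.54642488 -0.03374117  0.013     ]] 0.08448453917937195 -13.957138976346329
tip [[0.4912245  0.03106717 0.0887    ]
 [0.48481361 0.00584408 0.0887    ]] 0.026025062254427123 -14.26076275038572
0.0859916634856133 -15.85088404432529 [0.40529715 0.04194293 0.09673087]
-14.946580713300902
-14.320207434144828
```

Call:
{"name": "move_arm", "arguments": {
  "increments": [
    [[-1, 2, -7], 0],
    [[-1, 2, -8], 0],
    [[-1, 2, -8], 0],
    [[-1, 2, -8], 0],
    [[-1, 1, -8], 0],
    [[-1, 0, -6], 0],
    [[0, 0, -3], 0],
    [[0, 0, 0], 0]
  ]
}}

```text
clock: 6.9
tool_pos: [0.3985, 0.0537, 0.0432]
orientation: [179.5, 0.1, -14.4]
force: [0.2, -0.1, -0.9]
opening: 0.0138
```

Call:
{"name": "move_arm", "arguments": {
  "increments": [
    [[0, -0.5, -4], 0],
    [[0, -0.5, -4], 0],
    [[0, 0, -3], 0],
    [[0, 0, -2], 0],
    [[0, 0, -1], 0],
    [[0, 0, 0], 0],
    [[0, 0, 0], 0],
    [[0, 0, 0], 0]
  ]
}}

```text
clock: 7.7
tool_pos: [0.3994, 0.0528, 0.0287]
orientation: [179.6, 0.1, -14.4]
force: [-0.4, -0.4, -1.3]
opening: 0.014
```

Take a look from the wrist and side here.

Run:
```python
from h import *
s=snap('wrist','wrist4.png'); snap('side','side4.png')
o=ctrl.get_obs();print(o['tool_pos'],o['orientation'],o['force'])
big('wrist4.png',170,0,340,150,4,'w4a.png');big('side4.png',190,180,290,255,7,'s4a.png')
```

```text
[0.39940535 0.05281066 0.02871863] [ 1.79587304e+02  5.08524292e-02 -1.43776640e+01] [-1.08362623 -0.90213565 -0.34002176]
```

View pics/w4a.png

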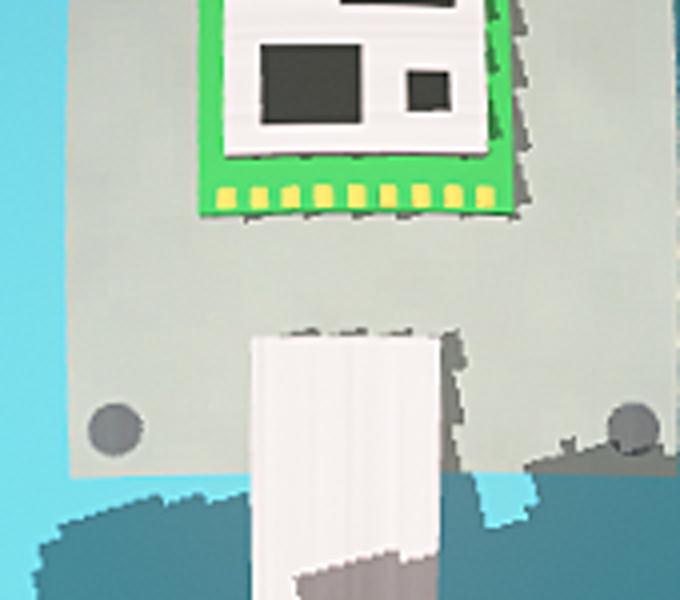

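View pics/s4a.png

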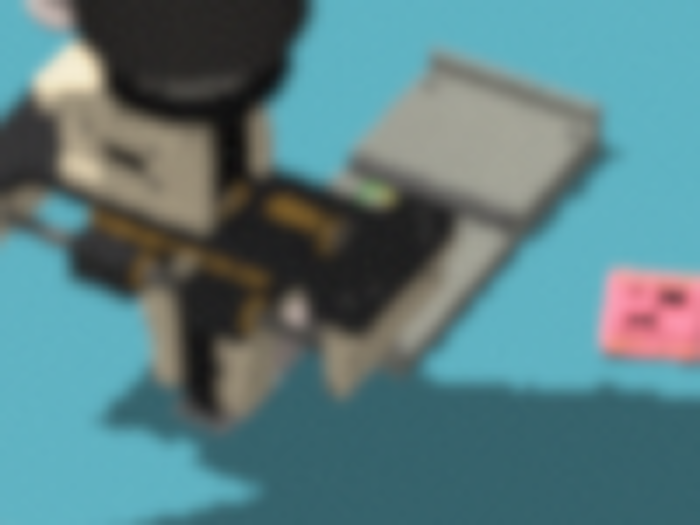

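Run:
```python
from fit import *
s=load('wrist4.png'); c=lambda a:crop(a,170,0,4)
n=fback(s,c([(200,216),(516,213)]),.0185); f=fback(s,c([(70,477),(677,474)]),.013); t=fback(s,c([(252,338),(440,336)]),.0207)
for q in(n,f,t): d=q[0]-q[1];print(q.mean(0),np.linalg.norm(d),np.degrees(np.arctan2(-d[0],d[1])))
a=np.radians(-14.3);e=np.array([np.cos(a),np.sin(a)]);m=np.array([-e[1],e[0]])
d=(t.mean(0)-n.mean(0))[:2];print('tip rel near edge',d@e,d@m); print(((n-f).mean(0)[:2])@m)
for z in(.0180,.020,.0215,.023):
  t=fback(s,c([(252,338),(440,336)]),z); print(z,np.linalg.norm(t[0]-t[1]))
```

```text
[0.50052041 0.02520066 0.0185    ] 0.044391838610379916 -13.519282780092507
[0.46374804 0.03183587 0.013     ] 0.09052558385632295 -13.886327374909103
[0.48331968 0.03141493 0.0207    ] 0.026001298543624107 -13.702422713657995
tip rel near edge -0.018202696430313085 0.0017731560153339853
0.0026531187877733564
0.018 0.026421277241062604
0.02 0.026110181909626683
0.0215 0.025876860411049737
0.023 0.025643538912472813
```

Call:
{"name": "move_arm", "arguments": {
  "increments": [
    [[0, -0.7, -1], 0],
    [[0, -0.7, -1], 0],
    [[0, 0, -1], 0],
    [[0, 0, -1], 0],
    [[0, 0, -0.5], 0],
    [[0, 0, -0.5], 0],
    [[0, 0, 0], 0],
    [[0, 0, 0], 0]
  ]
}}

```text
clock: 8.6
tool_pos: [0.3994, 0.0513, 0.0233]
orientation: [179.6, 0.0, -14.4]
force: [-0.5, -0.7, -0.4]
opening: 0.0137
```

Call:
{"name": "move_arm", "arguments": {
  "increments": [
    [[0, 0, -0.3], 0],
    [[0, 0, -0.3], 0],
    [[0, 0, -0.3], 0],
    [[0, 0, -0.3], 0],
    [[0, 0, -0.3], 0],
    [[0, 0, -0.3], 0],
    [[0, 0, -0.3], 0],
    [[0, 0, -0.3], 0]
  ]
}}

```text
clock: 9.4
tool_pos: [0.3994, 0.0513, 0.0229]
orientation: [179.6, -0.0, -14.3]
force: [-3.9, -0.4, 5.7]
opening: 0.0138
```

Call:
{"name": "move_arm", "arguments": {
  "increments": [
    [[0, 0, 0.7], 0],
    [[1, -0.2, 0], 0],
    [[2, -0.5, 0], 0],
    [[2, -0.5, 0], 0],
    [[2, -0.5, 0], 0],
    [[2, -0.5, 0], 0],
    [[1, -0.3, 0], 0],
    [[0, 0, 0], 0]
  ]
}}

```text
clock: 10.2
tool_pos: [0.4106, 0.0486, 0.0235]
orientation: [179.6, -0.0, -14.3]
force: [0.1, -0.2, -0.3]
opening: 0.014
```

Call:
{"name": "move_arm", "arguments": {
  "increments": [
    [[1.5, -0.4, 0], 0],
    [[1.5, -0.4, 0], 0],
    [[1.5, -0.4, 0], 0],
    [[1.5, -0.4, 0], 0],
    [[1.5, -0.4, 0], 0],
    [[1.5, -0.4, 0], 0],
    [[0, 0, 0], 0],
    [[0, 0, 0], 0]
  ]
}}

```text
clock: 11.0
tool_pos: [0.4204, 0.046, 0.0234]
orientation: [179.6, -0.0, -14.4]
force: [-0.2, -0.2, -1.2]
opening: 0.0138
```

Run:
```python
from h import *
s=snap('wrist','wrist5.png')
o=ctrl.get_obs();print(o['tool_pos'],o['orientation'],o['force'])
big('wrist5.png',170,0,340,150,4,'w5a.png')
```

```text
[0.42036214 0.04594837 0.02343844] [ 1.79636942e+02 -1.92495505e-02 -1.43528836e+01] [ 0.05052658  0.17800182 -0.43136267]
```

View pics/w5a.png

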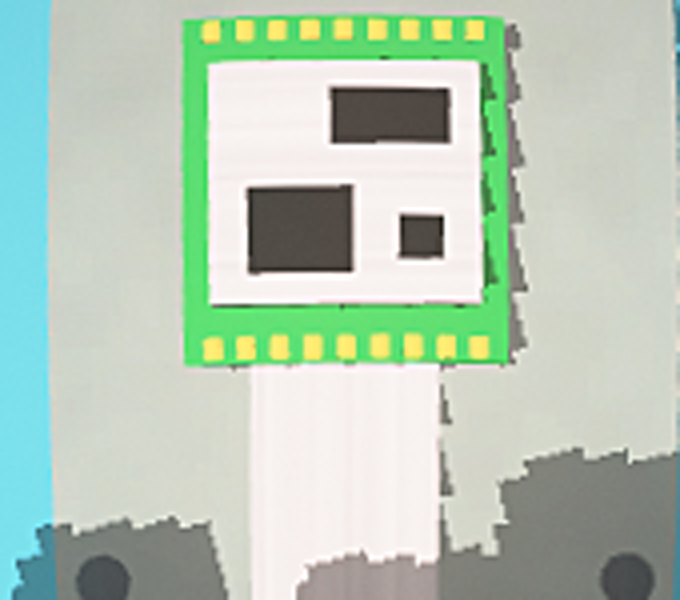

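Call:
{"name": "move_arm", "arguments": {
  "increments": [
    [[1.2, -0.3, 0], 0],
    [[1.2, -0.3, 0], 0],
    [[1.2, -0.3, 0], 0],
    [[1.0, -0.25, 0], 0],
    [[1.0, -0.25, 0], 0],
    [[1.0, -0.25, 0], 0],
    [[0.6, -0.15, 0], 0],
    [[0.3, -0.08, 0], 0]
  ]
}}

```text
clock: 11.85
tool_pos: [0.4281, 0.0438, 0.0234]
orientation: [179.6, 0.0, -14.3]
force: [0.3, -0.1, -1.2]
opening: 0.0139
```

Run:
```python
from h import *
s=snap('wrist','wrist6.png')
o=ctrl.get_obs();print(o['tool_pos'],o['orientation'],o['force'])
big('wrist6.png',170,0,340,150,4,'w6a.png')
```

```text
[0.42815136 0.04382919 0.02337582] [ 1.79619634e+02  6.17047773e-03 -1.43450494e+01] [ 0.09037743 -0.67289022 -0.07407723]
```

View pics/w6a.png

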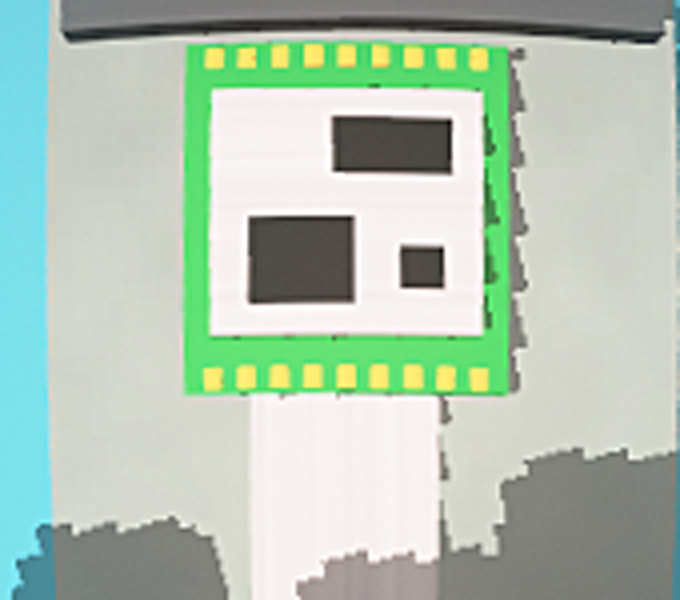

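Run:
```python
from fit import *
s=load('wrist6.png'); c=lambda a:crop(a,170,0,4)
L=np.array([(-25,22,0),(-25,-22,0),(25,-22,0),(25,22,0)])/1e3
p,r=fitp(s,fproj,L,c([(184,394),(515,393),(510,46),(186,44)]),.0185,[.52,.02,-.25]);print(p,np.degrees(p[2]),r.round(1).tolist())
led=fback(s,c([(65,38),(660,40)]),.013);d=led[0]-led[1]; print(led,np.degrees(np.arctan2(-d[0],d[1])))
a=np.radians(-14.3);e=np.array([np.cos(a),np.sin(a)])
print('gap',(led.mean(0)[:2]-p[:2])@e-.025,'tip in module',(np.array([.42815,.04383])-p[:2])@e+.0862)
```

```text
[ 0.52869075  0.01786828 -0.24781394] -14.198693036700728 [[1.1, -0.2], [-1.2, -0.1], [-0.4, -0.0], [0.6, 0.4]]
[[ 0.56713366  0.05008474  0.013     ]
 [ 0.54629551 -0.03328636  0.013     ]] -14.033254624481124
gap 0.004494392628700911 tip in module -0.017638088903787916
```

Call:
{"name": "move_arm", "arguments": {
  "increments": [
    [[0.5, -0.12, 0], 0],
    [[0.5, -0.12, 0], 0],
    [[0.4, -0.1, 0], 0],
    [[0.4, -0.1, 0], 0],
    [[0.3, -0.08, 0], 0],
    [[0.3, -0.08, 0], 0],
    [[0.3, -0.08, 0], 0],
    [[0.3, -0.08, 0], 0]
  ]
}}

```text
clock: 12.7
tool_pos: [0.4313, 0.043, 0.0234]
orientation: [179.6, 0.0, -14.3]
force: [0.3, 0.3, -1.0]
opening: 0.0138
```

Call:
{"name": "move_arm", "arguments": {
  "increments": [
    [[0.3, -0.08, 0], 0],
    [[0.3, -0.08, 0], 0],
    [[0.3, -0.08, 0], 0],
    [[0.3, -0.08, 0], 0],
    [[0.3, -0.08, 0], 0],
    [[0.3, -0.08, 0], 0],
    [[0.3, -0.08, 0], 0],
    [[0.3, -0.08, 0], 0]
  ]
}}

```text
clock: 13.5
tool_pos: [0.4316, 0.0424, 0.0234]
orientation: [179.6, 0.2, -14.3]
force: [-4.1, 3.2, 2.3]
opening: 0.0137
```

Call:
{"name": "move_arm", "arguments": {
  "increments": [
    [[0.3, -0.08, 0], 0],
    [[0.3, -0.08, 0], 0],
    [[0.3, -0.08, 0], 0],
    [[0.3, -0.08, 0], 0],
    [[0.3, -0.08, 0], 0],
    [[0.3, -0.08, 0], 0],
    [[0.3, -0.08, 0], 0],
    [[0.3, -0.08, 0], 0]
  ]
}}

```text
clock: 14.3
tool_pos: [0.4316, 0.0423, 0.0236]
orientation: [179.5, 0.4, -14.3]
force: [-5.5, 2.6, 2.6]
opening: 0.0139
```

Run:
```python
from h import *
s=snap('wrist','wrist7.png')
o=ctrl.get_obs();print(o['tool_pos'],o['orientation'],o['force'])
big('wrist7.png',170,0,340,150,4,'w7a.png')
```

```text
[0.43164146 0.04229374 0.0236568 ] [179.54795456   0.3580751  -14.27630404] [-4.14359402  2.86483501  2.68198534]
```

View pics/w7a.png

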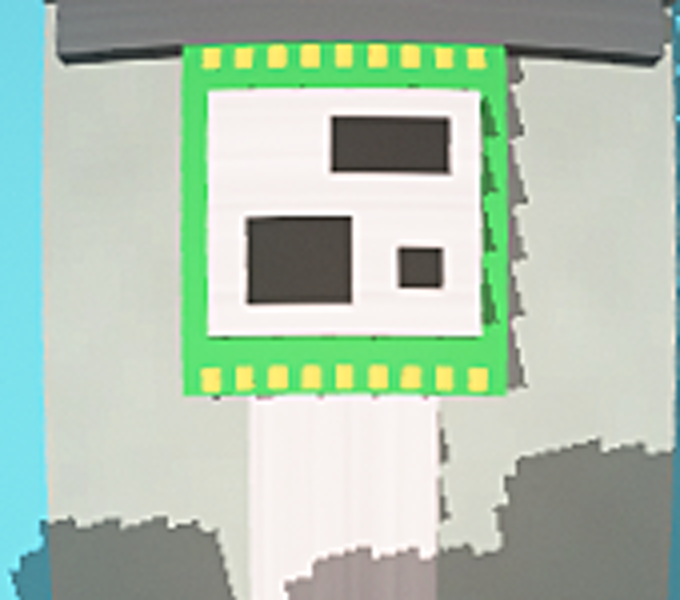

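Call:
{"name": "move_arm", "arguments": {
  "increments": [
    [[-0.8, 0.2, 0.2], 0],
    [[-0.3, 0.1, 1], 0],
    [[0, 0, 1.5], 0],
    [[0, 0, 1.5], 0],
    [[0, 0, 1.5], 0],
    [[0, 0, 1.5], 0],
    [[0, 0, 1], 0],
    [[0, 0, 0], 0]
  ]
}}

```text
clock: 15.15
tool_pos: [0.4317, 0.0428, 0.0329]
orientation: [179.6, 0.3, -14.3]
force: [-0.6, -0.2, -0.3]
opening: 0.0142
```

```bash
cat > look.py <<'E'
import sys
from h import *
k=sys.argv[1]
s=snap('wrist','wrist%s.png'%k); c=snap('scene','scene%s.png'%k)
o=ctrl.get_obs();print(o['tool_pos'].round(4),o['orientation'].round(2),o['force'].round(1))
d=o['tool_pos']-[.4316,.0423,.0236];a=np.radians(-14.3);e=np.array([np.cos(a),np.sin(a)])
print('X %.2f lat %.2f Z %.2f'%((-42e-3+d[:2]@e)*1e3,(d[:2]@[-e[1],e[0]])*1e3,2.1+d[2]*1e3))
big('wrist%s.png'%k,170,0,340,150,3,'a.png');big('scene%s.png'%k,215,120,315,230,4,'b.png')
A=cv2.imread('pics/a.png');B=cv2.imread('pics/b.png');h=max(A.shape[0],B.shape[0]);f=lambda I:cv2.copyMakeBorder(I,0,h-I.shape[0],0,0,0)
cv2.imwrite('pics/m%s.png'%k,np.hstack([f(A),f(B)])[:, :800])
E
python3 look.py 8
```

```text
[0.4316 0.0428 0.0327] [179.6    0.26 -14.27] [ 0.7 -0.4 -1.2]
X -42.12 lat 0.48 Z 11.23
```

View pics/m8.png

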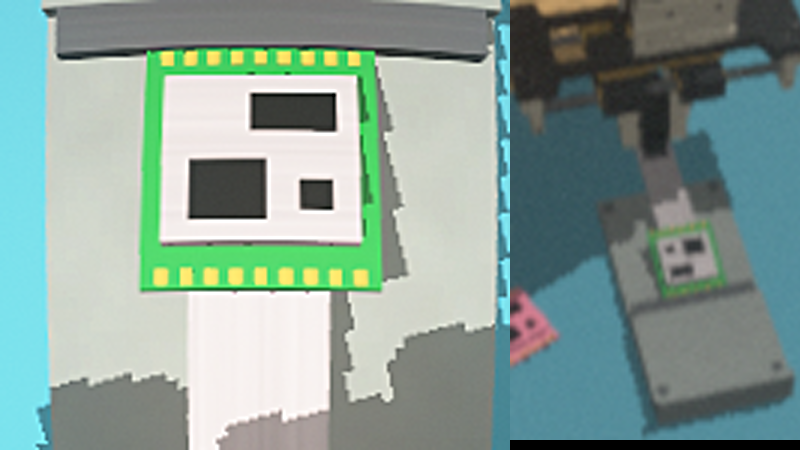

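Call:
{"name": "move_arm", "arguments": {
  "increments": [
    [[-0.5, 0.1, 1.2], 0],
    [[-0.2, 0, 1.4], 0],
    [[0, 0, 1.4], 0],
    [[0, 0, 1.4], 0],
    [[0.4, -0.1, 1.4], 0],
    [[0.4, -0.1, 1.4], 0],
    [[0.6, -0.2, 1.4], 0],
    [[0.6, -0.2, 1.4], 0]
  ]
}}

```text
clock: 16.05
tool_pos: [0.4328, 0.0422, 0.0445]
orientation: [179.6, 0.3, -14.3]
force: [-0.0, -0.3, -1.7]
opening: 0.0143
```

```bash
python3 look.py 9
```

```text
[0.4329 0.0423 0.0446] [179.59   0.27 -14.26] [-0.5 -0.4 -1.1]
X -40.69 lat 0.33 Z 23.05
```

View pics/m9.png

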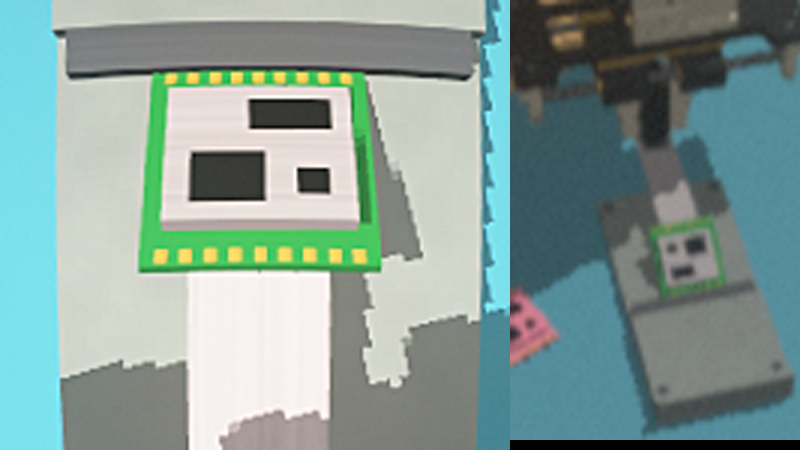

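Call:
{"name": "move_arm", "arguments": {
  "increments": [
    [[0.8, -0.2, 1.6], 0],
    [[0.9, -0.2, 1.6], 0],
    [[1.0, -0.25, 1.5], 0],
    [[1.1, -0.3, 1.5], 0],
    [[1.2, -0.3, 1.5], 0],
    [[1.3, -0.3, 1.4], 0],
    [[1.4, -0.35, 1.4], 0],
    [[1.0, -0.25, 1.0], 0]
  ]
}}

```text
clock: 16.95
tool_pos: [0.4422, 0.0398, 0.0569]
orientation: [179.6, 0.3, -14.3]
force: [-0.3, -0.2, -1.1]
opening: 0.0141
```

```bash
python3 look.py 10
```

```text
[0.4422 0.0399 0.0569] [179.58   0.28 -14.27] [-0.7  0.2 -1.8]
X -31.10 lat 0.28 Z 35.39
```

View pics/m10.png

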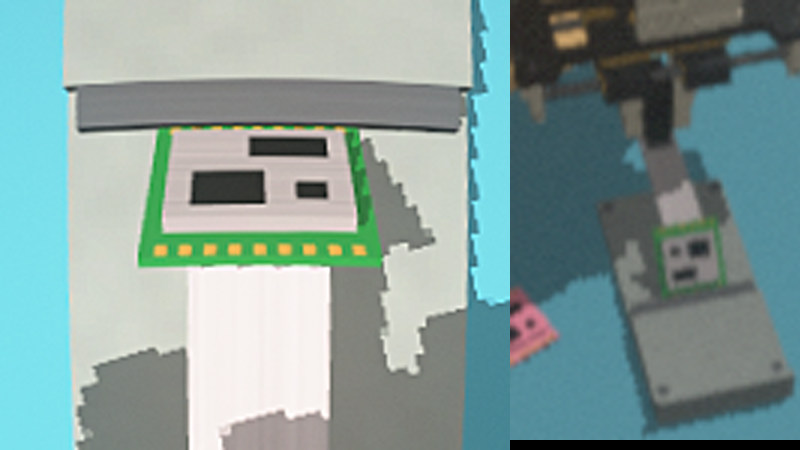

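Call:
{"name": "move_arm", "arguments": {
  "increments": [
    [[1.7, -0.43, 1.5], 0],
    [[1.9, -0.48, 1.4], 0],
    [[2.0, -0.5, 1.3], 0],
    [[2.0, -0.5, 1.2], 0],
    [[2.2, -0.55, 1.1], 0],
    [[2.2, -0.55, 1.0], 0],
    [[2.2, -0.55, 0.9], 0],
    [[1.5, -0.38, 0.6], 0]
  ]
}}

```text
clock: 17.85
tool_pos: [0.4592, 0.0356, 0.0666]
orientation: [179.6, 0.3, -14.3]
force: [-0.1, -0.3, -0.6]
opening: 0.0137
```

```bash
python3 look.py 11
```

```text
[0.4592 0.0356 0.0666] [179.58   0.28 -14.26] [-0.8  1.1 -0.8]
X -13.58 lat 0.33 Z 45.06
```

View pics/m11.png

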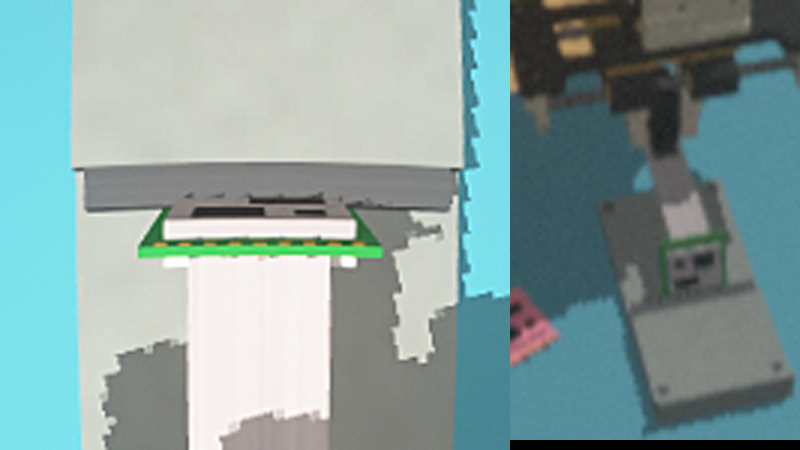

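Call:
{"name": "move_arm", "arguments": {
  "increments": [
    [[1.5, -0.38, 0.5], 0],
    [[1.5, -0.38, 0.4], 0],
    [[1.5, -0.38, 0.3], 0],
    [[1.5, -0.38, 0.2], 0],
    [[1.5, -0.38, 0.1], 0],
    [[1.5, -0.38, 0], 0],
    [[1.4, -0.35, 0], 0],
    [[1.2, -0.3, 0], 0]
  ]
}}

```text
clock: 18.75
tool_pos: [0.4715, 0.0324, 0.068]
orientation: [179.6, 0.3, -14.3]
force: [-0.7, -0.3, -1.9]
opening: 0.0137
```

```bash
python3 look.py 12
```

```text
[0.4715 0.0324 0.068 ] [179.56   0.3  -14.26] [ 0.4  0.7 -0.9]
X -0.86 lat 0.26 Z 46.54
```

View pics/m12.png

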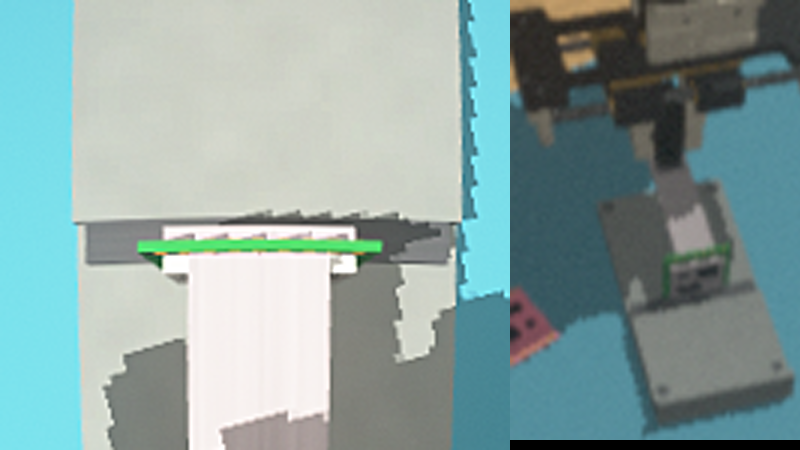

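Call:
{"name": "move_arm", "arguments": {
  "increments": [
    [[0.8, -0.2, 0], 0],
    [[0.8, -0.2, 0], 0],
    [[0.8, -0.2, 0], 0],
    [[0.8, -0.2, 0], 0],
    [[0.8, -0.2, 0], 0],
    [[0.8, -0.2, 0], 0],
    [[0, 0, 0], 0],
    [[0, 0, 0], 0]
  ]
}}

```text
clock: 19.65
tool_pos: [0.4767, 0.0311, 0.068]
orientation: [179.6, 0.3, -14.3]
force: [0.1, -0.5, -1.1]
opening: 0.0141
```

```bash
python3 look.py 13
```

```text
[0.4766 0.0311 0.068 ] [179.56   0.3  -14.26] [-0.6 -1.3 -1.5]
X 4.41 lat 0.28 Z 46.52
```

View pics/m13.png

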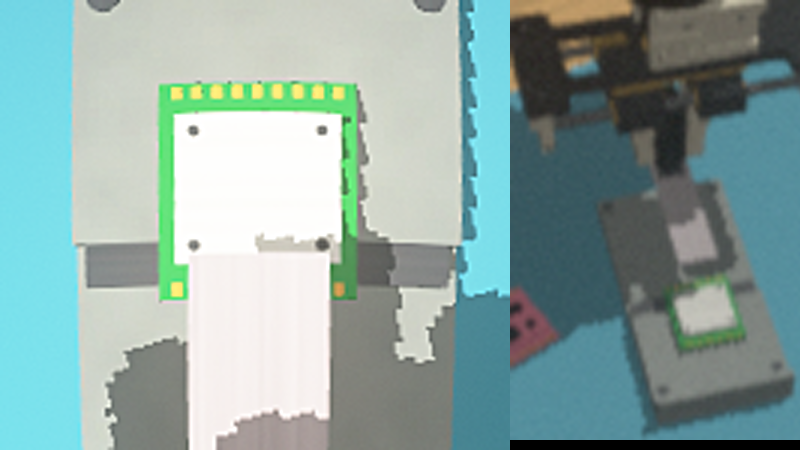

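Call:
{"name": "move_arm", "arguments": {
  "increments": [
    [[-2, 0.5, 2], 0],
    [[-4, 1, 4], 0],
    [[-8, 2, 5], 0],
    [[-10, 2.5, 5], 0],
    [[-10, 2.5, 5], 0],
    [[-10, 2.5, 2], 0],
    [[-8, 2, 0], 0],
    [[-4, 1, 0], 0]
  ]
}}

```text
clock: 20.55
tool_pos: [0.4152, 0.0461, 0.0936]
orientation: [179.6, 0.3, -14.3]
force: [-0.8, 0.6, -1.7]
opening: 0.0137
```

```bash
python3 look.py 14
python3 - <<'E'
from h import *
big('wrist14.png',180,0,330,110,5,'w14a.png')
E
```

```text
[0.4157 0.0461 0.0935] [179.63   0.26 -14.25] [ 0.5  0.1 -0.9]
X -58.37 lat -0.30 Z 72.00
```

View pics/m14.png

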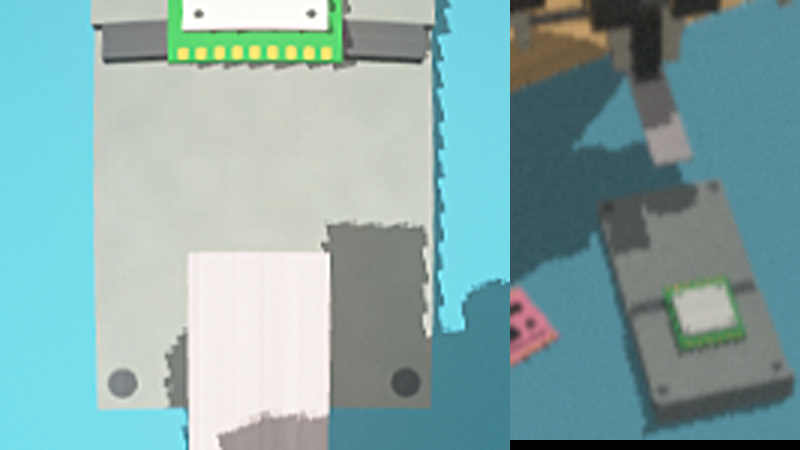

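View pics/w14a.png

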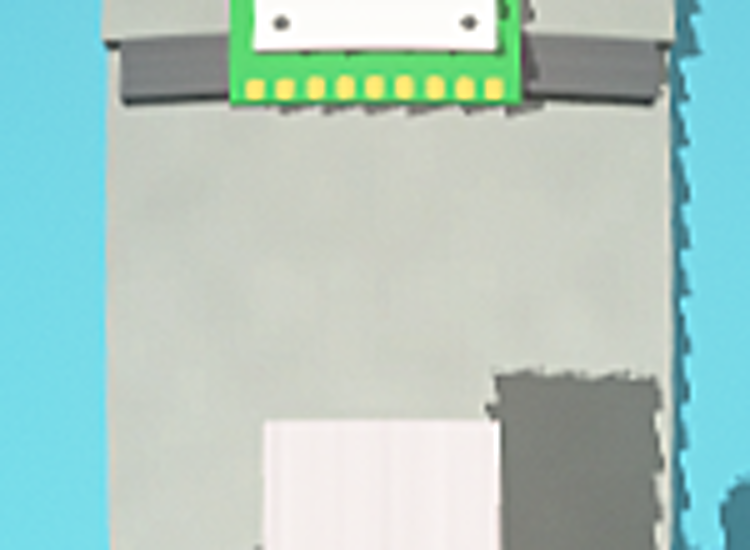

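Run:
```python
from fit import *
s=load('wrist13.png'); c=lambda a:crop(a,170,0,3)
L=np.array([(-25,22,0),(-25,-22,0),(25,-22,0),(25,22,0)])/1e3
for z in(.0235,.0245,.0255):
  p,r=fitp(s,fproj,L,c([(160,299),(356,298),(356,83),(160,85)]),z,[.58,.0,-.25]);print(z,p,np.degrees(p[2]),r.round(1).tolist())
a=np.radians(-14.2);e=np.array([np.cos(a),np.sin(a)]);F=np.array([.4636,.0315])+.1*e
d=p[:2]-F;print('fixture frame',d@e,d@[-e[1],e[0]])
```

```text
0.0235 [ 0.5771325   0.00561663 -0.2451302 ] -14.0449261000021 [[0.3, -0.2], [-0.0, -0.1], [-0.2, 0.5], [-0.1, -0.1]]
0.0245 [ 0.57701195  0.00565595 -0.24513088] -14.044964676131587 [[0.1, -0.0], [0.2, 0.1], [-0.1, 0.3], [-0.2, -0.3]]
0.0255 [ 0.57689147  0.00569524 -0.24513155] -14.045003349515232 [[-0.0, 0.1], [0.3, 0.2], [0.1, 0.1], [-0.4, -0.5]]
fixture frame 0.01615998708803151 0.0027749326533280977
```

Call:
{"name": "move_arm", "arguments": {
  "increments": [
    [[1, 15, 0], 0.01],
    [[2, 25, 0], 0.01],
    [[2, 25, 0], 0.01],
    [[2, 25, 0], 0.01],
    [[2, 25, 0], 0.01],
    [[2, 25, 0], 0],
    [[2, 25, 0], 0],
    [[1, 15, 0], 0]
  ]
}}

```text
clock: 21.45
tool_pos: [0.431, 0.2319, 0.0921]
orientation: [179.5, 0.3, -11.4]
force: [-0.5, -0.2, -0.3]
opening: 0.0139
```

Call:
{"name": "move_arm", "arguments": {
  "increments": [
    [[0, 8, -8], 0],
    [[0, 6, -12], 0],
    [[-0.5, 2, -12], 0],
    [[-0.5, 0, -12], 0],
    [[-0.5, 0, -10], 0],
    [[-0.5, 0, -6], 0],
    [[0, 0, -3], 0],
    [[0, 0, 0], 0]
  ]
}}

```text
clock: 22.25
tool_pos: [0.4277, 0.2459, 0.021]
orientation: [179.2, 0.4, -11.5]
force: [0.8, -0.4, -0.4]
opening: 0.0139
```

Call:
{"name": "move_arm", "arguments": {
  "increments": [
    [[0, 0, -2], 0],
    [[0, 0, -2], 0],
    [[0, 0, -1], 0],
    [[0, 0, -0.7], 0],
    [[0, 0, -0.5], 0],
    [[0, 0, -0.3], 0],
    [[0, 0, -0.3], 0],
    [[0, 0, -0.3], 0]
  ]
}}

```text
clock: 23.05
tool_pos: [0.4287, 0.2469, 0.0151]
orientation: [179.4, 0.3, -11.5]
force: [-0.7, 0.3, -0.6]
opening: 0.0141
```

Call:
{"name": "move_arm", "arguments": {
  "increments": [
    [[0, 0, -0.4], 0],
    [[0, 0, -0.4], 0],
    [[0, 0, -0.4], 0],
    [[0, 0, -0.4], 0],
    [[0, 0, -0.3], 0],
    [[0, 0, -0.3], 0],
    [[0, 0, -0.3], 0],
    [[0, 0, -0.3], 0]
  ]
}}

```text
clock: 23.85
tool_pos: [0.4287, 0.247, 0.0135]
orientation: [179.4, 0.3, -11.5]
force: [-2.7, -1.4, 6.1]
opening: 0.0137
```

Contact with the mat (6 N). Release, then rise.

Call:
{"name": "move_arm", "arguments": {
  "increments": [
    [[0, 0, 0.1], 0],
    [[0, 0, 0], 0],
    [[0, 0, 0], 0],
    [[0, 0, 0], 0],
    [[0, 0, 0], 0],
    [[0, 0, 0], 0],
    [[0, 0, 0], 0],
    [[0, 0, 0], 0]
  ],
  "jaw": 0.2
}}

```text
clock: 24.65
tool_pos: [0.429, 0.2473, 0.0131]
orientation: [179.4, 0.3, -11.5]
force: [0.4, 0.5, -0.3]
opening: 0.0523
```

Call:
{"name": "move_arm", "arguments": {
  "increments": [
    [[0, 0, 5], 0],
    [[0, 0, 10], 0],
    [[0, 0, 15], 0],
    [[0, 0, 15], 0],
    [[0, 0, 20], 0],
    [[0, 0, 20], 0],
    [[0, 0, 20], 0],
    [[0, 0, 15], 0]
  ]
}}

```text
clock: 25.45
tool_pos: [0.4279, 0.2458, 0.141]
orientation: [179.3, 0.3, -11.5]
force: [-0.1, -0.8, -0.6]
opening: 0.0526
```

```bash
python3 look.py 15
python3 - <<'E'
from h import *
snap('side','side15.png')
big('side15.png',130,170,290,250,5,'s15.png')
E
```

```text
[0.4288 0.2466 0.142 ] [179.5    0.24 -11.44] [ 0.1 -0.1  0.1]
X -95.21 lat 197.30 Z 120.50
```

View pics/wrist15.png

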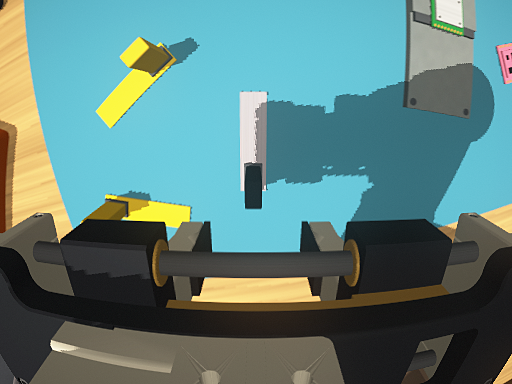

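View pics/s15.png

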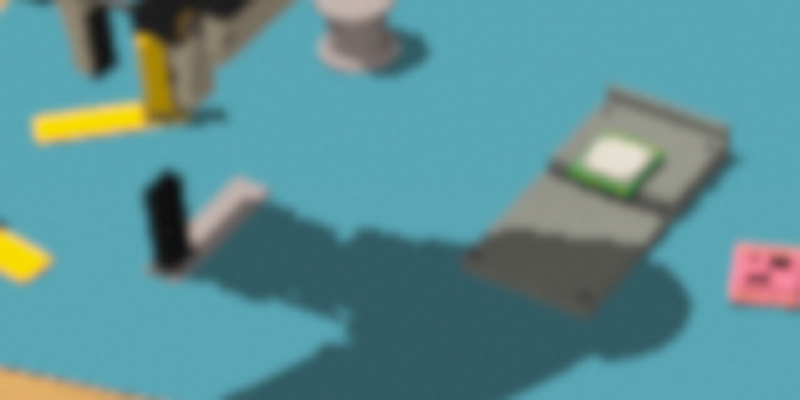

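View pics/scene15.png

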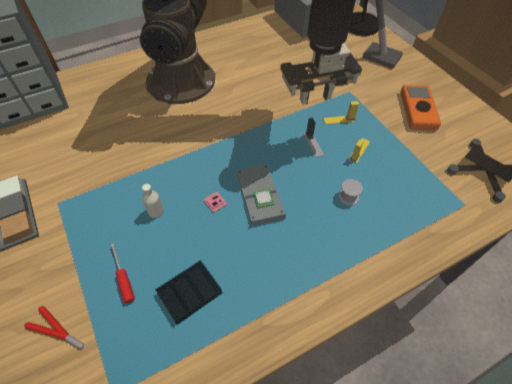

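```bash
python3 -c "
from plant import ctrl
ctrl.close_job()"
```

```text
the job is handed in; nothing more can be done
```

I handed the job in at about 25.6 s of the 72 s allowed. By every check I made the task was done; the interface gives no verdict.

- **Lifter:** I picked the one with the black grip and bare steel blade, and left the two yellow look-alikes and the pink module alone.
- **Push:** The blade went flat under the module's near edge and pushed it against the ledge. The wrist read about 5 N at the end of both push calls, about 0.8 s apart. The arm stood still and the module stayed flat. I could only read the wrist, not the contact force on the module itself.
- **Turn-over:** I tilted the module about its far edge at the ledge, with pictures at several angles from about 12° to 90°. It then tipped over onto the high bed.
- **Module's final position:** In the wrist picture it is upside down and fits a flat pose. Its centre is about 16 mm beyond the fixture's origin (8 to 58 mm allowed) and about 3 mm off the middle line (27 mm allowed). The camera calibration is good to about 2 mm.
- **Lifter and surroundings:** The lifter stands upright on the blue mat within about a centimetre of where it started. The gripper is open and clear of everything. The bottle, spool, tray and screwdriver look unmoved in the last scene picture; I did not measure them.

No check failed. Two readings were slightly off: the fixture and ledge angles differed by up to about 0.5° between pictures, and the tool tilted by up to 0.8° during the moves. Both were small enough to leave as they were.

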